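# Lay the honeycomb board down against the brick fence

### The job

The honeycomb soldering board stands on end in the firebrick-lined tray: tip it over by pushing on its honeycomb face with the fingertips, so that it lies flat on the lining with the honeycomb face up. Then push the lying board along the lining until its far end sits flush, all along its edge, against the brick fence on the tray's far side, and take the hand clear. Only push: do not lift the board, and leave everything else where it stands.

Things in the scene. Friction and masses are not known exactly. Their poses are not given: they have to be found in the camera images.
- tray: Fixed steel tray, 320 (its x) by 360 (its y) mm, origin at the centre of its underside on the bench, x towards the brick fence; yaw within 0.2 rad. Its firebrick lining is a level floor 20 mm above the bench; the 4 mm thick steel rim is 30 mm high. A fence of three firebricks, 36 mm above the lining, spans the far (+x) side; its face is 115 mm from the tray's centre.
- fence_face (a point): Point on the tray's fence: middle of its flat near face, at the level of the lining (20 mm above the bench). Axes as the tray's: x points into the fence, y along it.
- board: Loose white ceramic board, 110 mm tall, 70 wide, 18 thick, 0.12 to 0.23 kg. Starts on its 70 x 18 mm end on the lining, honeycomb face (rows of dark holes) roughly towards the robot, within 0.3 rad of the tray's yaw. Origin: centre of the bottom end; own z up its length, y along its width, -x out of the honeycomb face (9 mm off). Lying as wanted, its z points to the fence, its x down.
- board_top (a point): Centre of the board's upper end, 110 mm from its origin along its z: the end that comes to the fence. Leaned more than about 10 degrees, the board falls by itself about its bottom edge, which slips little; it then lies 40 to 90 mm short of the fence, its origin 9 mm above the lining.
- crucible: Loose graphite crucible, dark grey cup 42 mm wide at the rim, 45 mm tall, standing on the lining near one side of the tray, about 145 mm from its middle line. Leave alone. Origin at the centre of its underside.
- brick_offcut: Loose firebrick offcut 45 x 36 x 30 mm high, on the lining near the other side of the tray, about 145 mm from its middle line (the two swap sides). Leave alone. Origin at the centre of its underside.
- torch_stand: Loose dark steel socket stand with a brass torch tip, round foot 90 mm wide, 155 mm tall, on the bench to the right of the tray. Leave alone. Origin under its centre.
- tweezers: Loose black steel cross-lock tweezers, 165 mm long, lying on the bench left of the tray. Leave alone. Origin under the middle, x along the length.
- pick: Loose titanium soldering pick with dark wooden handle, 180 mm long, lying on the bench left of the tray. Leave alone. Origin under the middle, x along the length.
- flux_jar: Loose amber jar with white cap, 52 mm wide, 55 mm tall, on the bench right of the tray. Leave alone. Origin under its centre.

How it is judged:
By the outcome, as a careful person would: the job done as asked, in the order asked, and still so for the second after the job is handed in, with the robot touching nothing.
It also fails if it takes over 43 s, if anything falls off the work surface, if the arm or the gripper's body presses on something with over 40 N, if the wrist force passes 120 N, or if a joint passes its speed limit or range.

### The arm

A 7-joint arm with a two-finger parallel gripper is mounted at the origin on the work surface. World frame = base frame: x ahead of the robot, y to its left, z up, the work surface at z = 0. Lengths are in m, angles in rad, forces in N, time in s.
With the tool pointing down it reaches from about 0.4 to 0.85 m from the base axis. Payload 10.4 kg.
Tool frame: the origin (TCP) lies midway between the tips of the shut fingers; the grasp point (between the pads) lies 19 mm behind it; z points along the fingers, y is the direction in which the jaws open and shut (so a half turn about z gives the same grasp; the last joint's range is limited). The gripper opens to 85 mm and grips with 20 to 120 N. Pads are 22 mm wide; open, the fingers measure 114 mm over their backs; the gripper's body (76 mm by 85 mm) begins 54 mm behind the grasp point. The pads swing forward as they close: fully open they stand 13 mm farther back than shut.
Start: joints at [-1.314, 0.332, -0.065, 1.46, 0.022, 1.35, -0.088], TCP at [0.173, 0.601, 0.231] pointing down, gripper open.
Joint ranges: [-2.6, 2.6], [-0.5, 2.12], [-1.47, 1.34], [0.16, 2.42], [-1.27, 4.41], [0.06, 2.06], [-2.6, 2.6]. Speed limits (rad/s): [2.22, 2.22, 2.79, 2.79, 3.14, 3.14, 3.14].

### API

Orientations are given as a rotation vector (axis times angle).
In Python, from workcell import ctrl gives the robot as it stands. The module is installed in compiled form; this text tells all that it offers.
- The arm moves only by the tool servo_tool, never from a script. Its argument "steps" is text: rows parted by semicolons, each of 5 numbers parted by spaces: the shift along the tool's x, y, z in m, then the turn about the tool's z in degrees, then the opening, from 0 (shut) to 1 (fully open). A call has 1 to 12 rows; each row shifts and turns the commanded pose from where the row before left it, along the tool's axes as they then stand; what a row does not reach is not made up. A row lasts 1/12 s, in which the tool goes at most 41.7 mm and 7.16 degrees, less where a joint would pass 70% of its speed; a pose out of reach is approached as far as the arm can. A call is refused whole if a number of a shift passes 0.0417 or a number of a turn 7.16, either way. A call with a gripper value outside its range is refused whole. The fingers move at their own pace and stop on an object; the grip force is fixed at half the most. Time passes only in rows, so rows that do not move let the fingers close. It gives the time, the measured TCP pose, the force and the opening at its end, in the units of the state.
- ctrl.observe(): the state, without advancing time (a new reading comes with each control period).
- ctrl.camera(name): name is "side" or "top"; returns a dict with "image" (480x640x3 uint8, red, green, blue), "K" (3x3 intrinsics, pixels), "T" (4x4, takes a point from camera to world coordinates). Camera axes: x right, y up, looking along -z (the intrinsics and any distortion apply to the point x, -y, -z); pixel columns grow to the right and rows downward; lengths in m; the calibration is good to about 2 mm. A picture is of the moment at which its call begins. There is no depth.
- ctrl.hand_in(): hands the job in, once; it reports no verdict.
The state is a dict: "t": time; "joint_positions": joint angles; "qd": joint speeds; "tau": joint torques, N m; "tool_pos": TCP position; "ee_rot": TCP orientation; "ft_force": force on the tool from outside, world axes, zero at the start; "ft_torque": the same for the moment, N m; "grip_width": finger opening in m.
Only numpy, scipy, OpenCV 4.12 (cv2) and the standard library are available. Lean on these libraries where they do the work, as an engineer would, in place of code of your own. Each camera call takes 0.05 s, during which the arm holds its last target. There are 200 camera calls.

## Working session

There is one attempt and no reset: what is moved stays moved. The work goes in short steps, Python scripts to look and compute and a tool call to move; the robot and the scene stay as the last step left them, time stands still between calls to the robot, and variables do not carry over. Pictures are saved under pics/ and viewed, about 8 in all and at most 12, crops included, and the job is handed in when it is done.

Besides the shell and the picture viewer there is one more tool, called after "Call:" as name(argument=value, ...), one argument or row to a line, values as JSON. servo_tool: Moves the arm, as the interface text tells. Its arguments: {"type":"object","properties":{"steps":{"type":"string"}},"required":["steps"]}

```bash
mkdir -p pics
python3 - <<'E'
from workcell import ctrl
import cv2,numpy as np
np.set_printoptions(precision=4,suppress=True)
s=ctrl.observe()
for k in("t","tool_pos","ee_rot","grip_width","ft_force"):print(k,s[k])
for n in("top","side"):
    c=ctrl.camera(n);print(n,{k:v for k,v in c.items() if k!="image"})
    cv2.imwrite(f"pics/{n}0.png",c["image"][...,::-1])
E
```

```text
t 0.0
tool_pos [0.1725 0.6003 0.2305]
ee_rot [-0.438  -3.1108  0.0022]
grip_width 0.0857404972912752
ft_force [ 0.7267 -0.0057  0.4141]
top {'K': array([[488.8307,   0.    , 310.82  ],
       [  0.    , 488.8307, 240.2878],
       [  0.    ,   0.    ,   1.    ]]), 'T': array([[-0.0079,  0.9967, -0.0808,  0.4862],
       [-0.9999, -0.0088, -0.0099,  0.0307],
       [-0.0106,  0.0808,  0.9967,  1.2055],
       [ 0.    ,  0.    ,  0.    ,  1.    ]])}
side {'K': array([[486.1774,   0.    , 320.5639],
       [  0.    , 486.1774, 234.6558],
       [  0.    ,   0.    ,   1.    ]]), 'T': array([[ 0.9989,  0.0426, -0.0213,  0.5495],
       [-0.0416,  0.5631, -0.8254, -0.9505],
       [-0.0232,  0.8253,  0.5642,  0.7685],
       [ 0.    ,  0.    ,  0.    ,  1.    ]])}
```

View pics/top0.png

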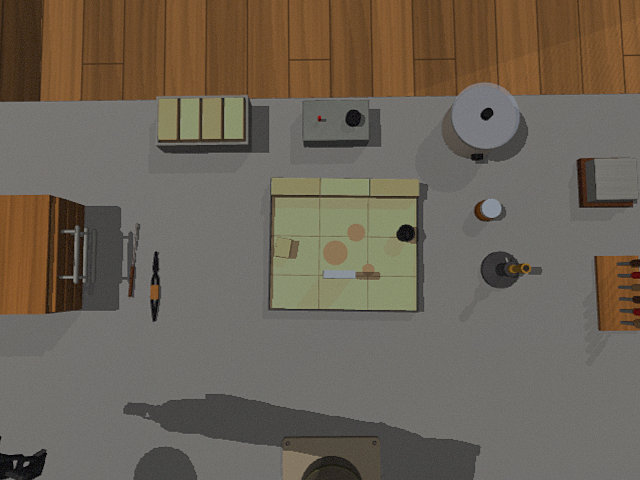

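View pics/side0.png

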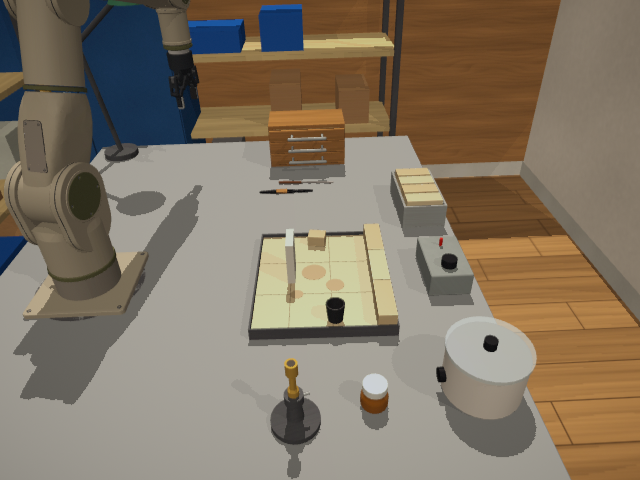

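The top view shows the tray at cols 271–420, rows 178–310. The fence is at rows 178–196 and the board's upper end at about (339,274). The crucible is at (405,232) and the offcut at (284,247). Next I'll measure these to sub-pixel.

```bash
cat > h.py <<'E'
import numpy as np,cv2
from workcell import ctrl
np.set_printoptions(precision=4,suppress=True)
def cast(c,uv,z):
    uv=np.atleast_2d(np.array(uv,float));K,T=c["K"],c["T"]
    d=np.c_[(uv[:,0]-K[0,2])/K[0,0],-(uv[:,1]-K[1,2])/K[1,1],-np.ones(len(uv))]@T[:3,:3].T
    return T[:3,3]+d*((z-T[2,3])/d[:,2])[:,None]
def proj(c,p):
    q=(np.atleast_2d(p)-c["T"][:3,3])@c["T"][:3,:3]
    return np.c_[c["K"][0,2]+c["K"][0,0]*q[:,0]/-q[:,2],c["K"][1,2]-c["K"][1,1]*q[:,1]/-q[:,2]]
E
python3 - <<'E'
from h import *
c=ctrl.camera("top");im=c["image"];s=ctrl.camera("side")["image"]
hsv=cv2.cvtColor(im,cv2.COLOR_RGB2HSV)
for y,x in((274,335),(274,330),(274,365),(230,300),(187,345),(250,268),(290,300),(300,268)):print((x,y),im[y,x],hsv[y,x])
print(im[262:286,338].tolist())
print(im[188:206,300].tolist())
print(im[274,316:330].tolist(), im[274,350:360].tolist())
cv2.imwrite("pics/t1.png",cv2.resize(im[170:320,260:430],None,fx=4,fy=4,interpolation=cv2.INTER_CUBIC)[...,::-1])
cv2.imwrite("pics/s1.png",cv2.resize(s[215:345,240:410],None,fx=4,fy=4,interpolation=cv2.INTER_CUBIC)[...,::-1])
E
```

```text
(335, 274) [136 144 149] [102  22 149]
(330, 274) [133 141 152] [107  32 152]
(365, 274) [86 72 56] [16 89 86]
(300, 230) [139 144 108] [ 34  64 144]
(345, 187) [136 145 108] [ 37  65 145]
(268, 250) [107 105 103] [ 15  10 107]
(300, 290) [139 145 117] [ 36  49 145]
(268, 300) [68 69 68] [60  4 69]
[[139, 118, 82], [140, 112, 81], [138, 118, 86], [137, 146, 114], [143, 149, 115], [137, 145, 111], [137, 145, 109], [138, 144, 111], [137, 143, 137], [141, 147, 155], [135, 144, 149], [139, 142, 152], [134, 145, 150], [137, 146, 150], [142, 150, 157], [133, 143, 148], [105, 111, 109], [139, 141, 101], [138, 142, 106], [138, 140, 105], [141, 142, 104], [137, 137, 104], [134, 135, 101], [135, 137, 104]]
[[141, 134, 95], [136, 135, 94], [140, 133, 97], [139, 132, 94], [134, 129, 92], [142, 137, 96], [140, 139, 100], [50, 35, 31], [57, 47, 37], [98, 88, 66], [146, 144, 109], [139, 140, 107], [139, 138, 103], [135, 137, 104], [138, 136, 102], [139, 141, 102], [141, 140, 105], [134, 135, 101]]
[[135, 140, 109], [136, 142, 109], [127, 122, 93], [132, 134, 105], [136, 135, 103], [135, 137, 99], [116, 115, 81], [121, 123, 123], [138, 147, 154], [137, 145, 154], [136, 147, 153], [136, 145, 152], [139, 146, 152], [137, 146, 151]] [[141, 147, 153], [137, 144, 152], [136, 144, 149], [142, 148, 156], [138, 151, 157], [122, 118, 116], [110, 94, 73], [110, 91, 71], [105, 91, 68], [108, 95, 77]]
```

View pics/t1.png

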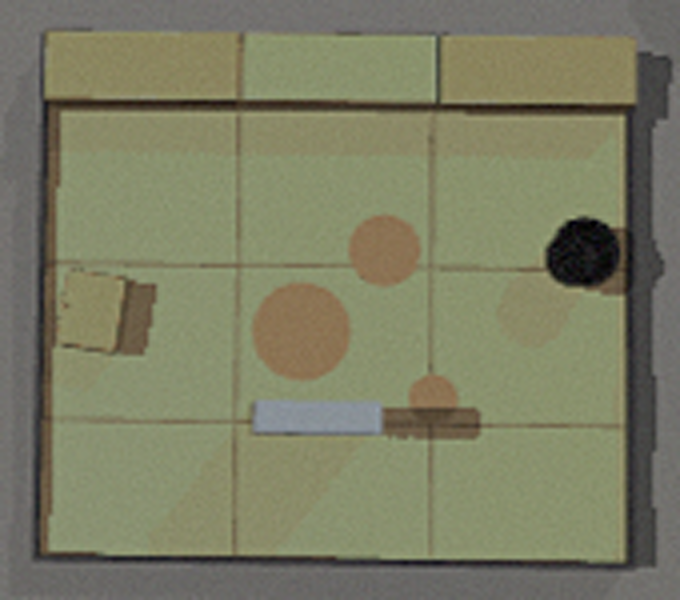

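The crop shows the board's top end as a pale blue bar at crop (253–382, 402–434). The fence face is the dark strip at crop rows 102–110. The tray is almost square to the image.

```bash
cat >> h.py <<'E'
def boardmask(im):
    i=im.astype(int);m=((i[...,2]-i[...,0]>4)&(i[...,2]>95)).astype(np.uint8)
    m[:200]=0;m[310:]=0;m[:,:272]=0;m[:,395:]=0
    return cv2.morphologyEx(m,cv2.MORPH_OPEN,np.ones((2,2)))
def fence(c):
    # top near edge of fence, sub-pixel: first strong falling step of brightness per column
    g=c["image"].astype(float).mean(2);pts=[]
    for x in range(276,416):
        if abs(x-319)<3 or abs(x-369)<3: continue
        d=g[186:206,x];k=np.argmin(np.diff(d[4:16]))+4
        a,b=d[k-3:k].mean(),d[k+1:k+3].min();mid=(a+b)/2
        for r in range(k-2,k+3):
            if d[r]>=mid>d[r+1]: pts.append((x,186+r+(d[r]-mid)/(d[r]-d[r+1])));break
    P=cast(c,pts,.056);
    for _ in range(4):
        f=np.polyfit(P[:,1],P[:,0],1);e=P[:,0]-np.polyval(f,P[:,1]);P=P[abs(e)<max(2*e.std(),5e-4)]
    return f,e.std(),len(P)
E
python3 - <<'E'
from h import *
c=ctrl.camera("top");im=c["image"]
f,sd,n=fence(c);print("fence x=a*y+b",f,sd,n,"yaw",-np.arctan(f[0]))
# left/right outer rim edges at z .03 & front rim
print("tray crop corners z.03",cast(c,[[269.5,309],[416.8,311]],.03), "fence top ends",cast(c,[[271.5,195.5],[418.8,196]],.056))
m=boardmask(im);ct=max(cv2.findContours(m,0,1)[0],key=cv2.contourArea)
r=cv2.minAreaRect(ct);b=cv2.boxPoints(r);print(r,b);B=cast(c,b,.13);print(B,B.mean(0));
for i in range(4):d=B[(i+1)%4]-B[i];print(np.linalg.norm(d),np.arctan2(d[1],d[0]))
print("cruc",cast(c,[405.6,233],.065),"off",cast(c,[[275,238],[291.5,239],[289.5,258],[274,256]],.05))
print(proj(c,[[.48,.03,.02],[.48,.03,.13]]))
E
```

```text
fence x=a*y+b [0.0206 0.6875] 0.0003825038775823493 127 yaw -0.020646004445914235
tray crop corners z.03 [[ 0.4178  0.1423  0.03  ]
 [ 0.4105 -0.2085  0.03  ]] fence top ends [[ 0.6871  0.1348  0.056 ]
 [ 0.6825 -0.2148  0.056 ]]
((340.0, 274.5), (7.0, 30.0), 90.0) [[325. 271.]
 [355. 271.]
 [355. 278.]
 [325. 278.]]
[[ 0.5055  0.0108  0.13  ]
 [ 0.5049 -0.055   0.13  ]
 [ 0.4896 -0.0548  0.13  ]
 [ 0.4901  0.0109  0.13  ]] [ 0.4975 -0.022   0.13  ]
0.06580689820629256 -1.5789287639031824
0.015313800476941402 3.1263596406186345
0.06573111576774784 1.5628146847026914
0.015323361788462138 -0.010282926556609244
cruc [[ 0.5938 -0.1798  0.065 ]] off [[0.5861 0.1272 0.05  ]
 [0.5833 0.088  0.05  ]
 [0.5383 0.0929 0.05  ]
 [0.5433 0.1296 0.05  ]]
[[316.3155 282.4494]
 [316.3468 282.7109]]
```

View pics/s1.png

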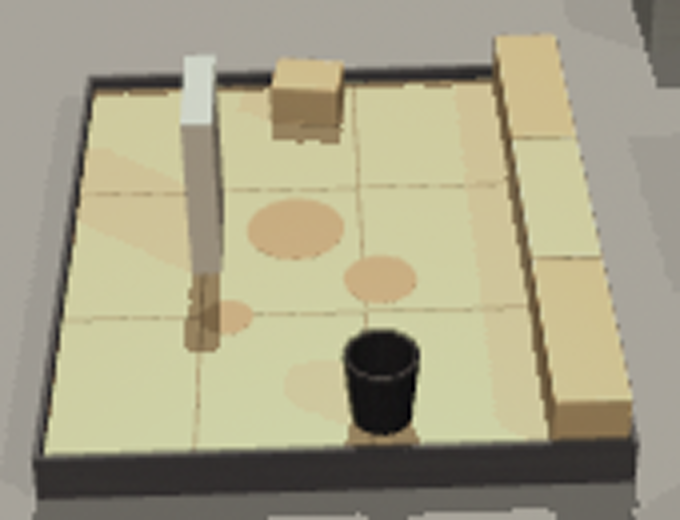

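The side crop confirms the board is upright with the honeycomb face towards the robot, with the fence beyond it at the right. Next I'll refine the board's yaw and work out the tool moves.

```bash
cat >> h.py <<'E'
from scipy.spatial.transform import Rotation as R
YAW=-0.0206
def pose():
    s=ctrl.observe();Rm=R.from_rotvec(s["ee_rot"]).as_matrix()
    a=np.degrees(np.arctan2(Rm[1,1],Rm[0,1]))
    print("t",s["t"],"tcp",s["tool_pos"],"F",s["ft_force"],"w",s["grip_width"],"turn needed",-(90+np.degrees(YAW)-a),"tilt z",Rm[:,2])
    return np.array(s["tool_pos"])
def shift(a,b):  # tool shift with tool y along the fence, z down
    Rm=np.array([[-np.cos(YAW),-np.sin(YAW),0],[-np.sin(YAW),np.cos(YAW),0],[0,0,-1]]).T
    return Rm.T@(np.array(b)-a)
E
python3 - <<'E'
from h import *
c=ctrl.camera("top");i=c["image"].astype(float)
w=np.clip((i[...,2]-i[...,0]+8)/20,0,1);w[:264]=0;w[284:]=0;w[:,:316]=0;w[:,360:]=0
k=(w>.45).astype(np.uint8);n,l,s,ce=cv2.connectedComponentsWithStats(k);j=1+np.argmax(s[1:,4]);w=w*(cv2.dilate((l==j).astype(np.uint8),np.ones((3,3))))
v,u=np.nonzero(w>.1);P=cast(c,np.c_[u,v],.13);W=w[v,u];m=np.average(P,axis=0,weights=W);C=np.cov(P[:,:2].T,aweights=W)
e,V=np.linalg.eigh(C);print("centre",m,"size",np.sqrt(12*e),"dir",V[:,1],"yaw",-np.arctan(V[0,1]/V[1,1]))
a=pose();t=np.array([.445,-.02,.21]);print(shift(a,t))
print(shift(a,t)/17)
E
```

```text
centre [ 0.4988 -0.0199  0.13  ] size [0.0176 0.0692] dir [0.0303 0.9995] yaw -0.03025990368026072
t 0.3 tcp [0.1725 0.6006 0.231 ] F [ 0.3227 -0.7163 -0.085 ] w 0.08549318523402895 turn needed -14.852665453435677 tilt z [-0.0001 -0.0005 -1.    ]
[-0.2852 -0.6148  0.021 ]
[-0.0168 -0.0362  0.0012]
```

Call:
servo_tool(
  steps="0 0 0 -5 0.35; 0 0 0 -5 0.35; 0 0 0 -4.85 0.35; -0.017 -0.036 0.001 0 0.35; -0.017 -0.036 0.001 0 0.35; -0.017 -0.036 0.001 0 0.35; -0.017 -0.036 0.001 0 0.35; -0.017 -0.036 0.001 0 0.35; -0.017 -0.036 0.001 0 0.35; -0.017 -0.036 0.001 0 0.35; -0.017 -0.036 0.001 0 0.35; -0.017 -0.036 0.001 0 0.35",
)

```text
t: 1.3
tool_pos: [0.3193, 0.2718, 0.2224]
ee_rot: [0.032, 3.141, 0.001]
ft_force: [1.7, 0.4, 0.7]
grip_width: 0.0298
```

```bash
python3 -c "
from h import *
a=pose();print(shift(a,[.445,-.02,.21]))"
```

```text
t 1.3 tcp [0.3193 0.2718 0.2224] F [1.7035 0.3849 0.7019] w 0.029817174660261722 turn needed 0.0029880633894663333 tilt z [ 0.0002  0.0008 -1.    ]
[-0.1317 -0.2891  0.0124]
```

Call:
servo_tool(
  steps="-0.016 -0.036 0.001 0 0.35; -0.016 -0.036 0.001 0 0.35; -0.016 -0.036 0.001 0 0.35; -0.016 -0.036 0.001 0 0.35; -0.016 -0.036 0.001 0 0.35; -0.016 -0.036 0.001 0 0.35; -0.016 -0.036 0.001 0 0.35; -0.012 -0.02 0.001 0 0.35; 0 0 0 0 0.35; 0 0 0 0 0.35",
)

```text
t: 2.13
tool_pos: [0.4374, -0.0018, 0.2143]
ee_rot: [-0.037, -3.141, -0.0]
ft_force: [0.6, 0.8, -1.5]
grip_width: 0.03
```

```bash
python3 -c "
from h import *
a=pose();print(shift(a,[.445,-.02,.105]))"
```

```text
t 2.1333 tcp [ 0.4374 -0.0018  0.2143] F [ 0.5773  0.8382 -1.5046] w 0.029998003927129247 turn needed -0.16374567582505506 tilt z [-0.0001  0.0002 -1.    ]
[-0.008  -0.018   0.1093]
```

Call:
servo_tool(
  steps="0 -0.009 0.03 0 0.35; 0 -0.009 0.03 0 0.35; -0.002 0 0.03 0 0.35; 0 0 0.019 0 0.35; 0 0 0 0 0.35; 0 0 0 0 0.35",
)

```text
t: 2.63
tool_pos: [0.4382, -0.018, 0.1051]
ee_rot: [-0.03, -3.14, 0.001]
ft_force: [0.8, 0.2, -0.2]
grip_width: 0.0298
```

Run:
```python
from h import *
a=pose();print(shift(a,[.4988-.009-.011,-.02,.105]))
c=ctrl.camera("side");cv2.imwrite("pics/s2.png",cv2.resize(c["image"][130:345,180:440],None,fx=3,fy=3,interpolation=cv2.INTER_CUBIC)[:,:800,::-1])
```

```text
t 2.6333 tcp [ 0.4382 -0.018   0.1051] F [ 0.8495  0.1504 -0.2095] w 0.029845003219877098 turn needed 0.07786865400598231 tilt z [-0.0019 -0.0004 -1.    ]
[-0.0406 -0.0011  0.0001]
```

View pics/s2.png

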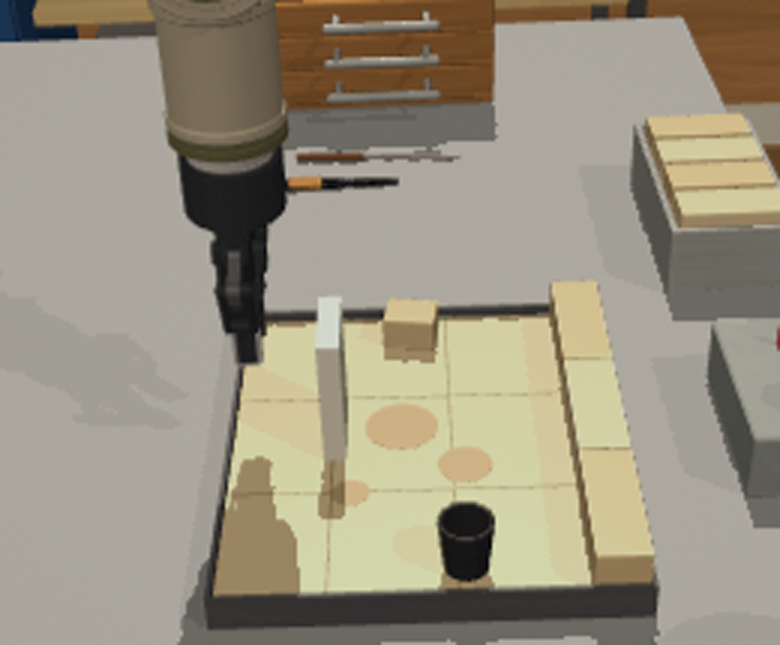

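The side view shows the fingers at about (248,360), clear in front of the board (left edge at col 318) and facing its upper part. I'll push gently now.

Call:
servo_tool(
  steps="-0.01 0 0 0 0.35; -0.01 0 0 0 0.35; -0.008 0 0 0 0.35; -0.005 0 0 0 0.35; -0.004 0 0 0 0.35; -0.004 0 0 0 0.35; -0.004 0 0 0 0.35; -0.004 0 0 0 0.35; -0.004 0 0 0 0.35",
)

```text
t: 3.43
tool_pos: [0.4921, -0.02, 0.1053]
ee_rot: [-0.032, -3.141, -0.0]
ft_force: [0.5, -0.9, -0.3]
grip_width: 0.0302
```

Call:
servo_tool(
  steps="-0.004 0 0 0 0.35; -0.004 0 0 0 0.35; -0.003 0 0 0 0.35; 0 0 0 0 0.35",
)

```text
t: 3.77
tool_pos: [0.5034, -0.0202, 0.1053]
ee_rot: [0.032, 3.141, -0.0]
ft_force: [0.2, 0.4, 0.6]
grip_width: 0.0296
```

Run:
```python
from h import *
pose()
c=ctrl.camera("side");cv2.imwrite("pics/s3.png",cv2.resize(c["image"][180:345,220:420],None,fx=3,fy=3,interpolation=cv2.INTER_CUBIC)[:,:800,::-1])
```

```text
t 3.7667 tcp [ 0.5034 -0.0202  0.1053] F [0.1919 0.388  0.5719] w 0.029615545997543583 turn needed 0.001834942171413445 tilt z [ 0.0002 -0.0002 -1.    ]
```

View pics/s3.png

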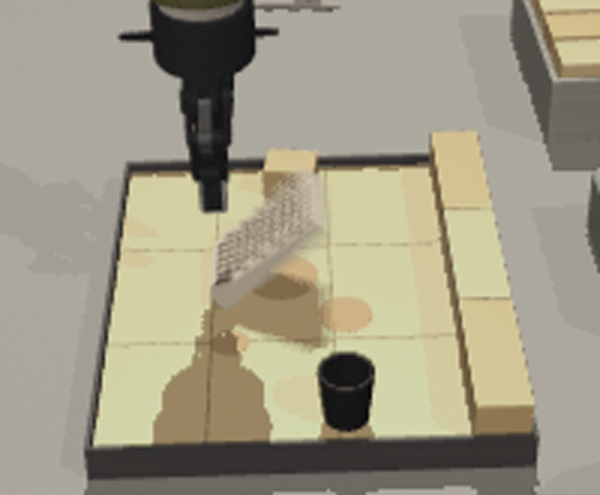

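The board is falling towards the fence, caught mid-fall with its honeycomb face up. I'll back the hand off and clear the top view.

Call:
servo_tool(
  steps="0.02 0 0 0 0.35; 0.03 0 0 0 0.35; 0.015 0 0 0 0.35; 0 0 0 0 0.35; 0 0 0 0 0.35; 0 0 0 0 0.35",
)

```text
t: 4.32
tool_pos: [0.4385, -0.0187, 0.1056]
ee_rot: [0.032, 3.14, 0.001]
ft_force: [-0.3, -1.2, 0.4]
grip_width: 0.0302
```

Run:
```python
from h import *
pose()
c=ctrl.camera("top");cv2.imwrite("pics/t4.png",cv2.resize(c["image"][170:320,260:430],None,fx=4,fy=4,interpolation=cv2.INTER_CUBIC)[...,::-1])
```

```text
t 4.3167 tcp [ 0.4385 -0.0187  0.1056] F [-0.3483 -1.2024  0.3996] w 0.030188837616932442 turn needed 0.01307131643700643 tilt z [ 0.0011  0.0005 -1.    ]
```

View pics/t4.png

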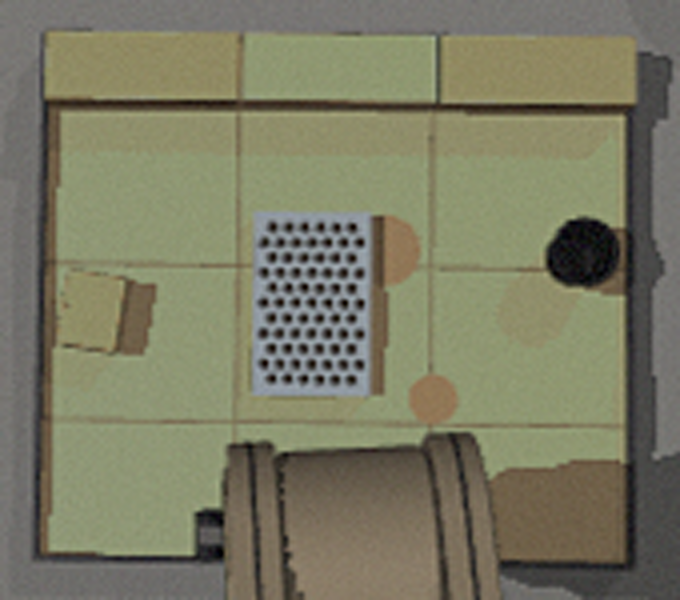

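The board lies flat with the honeycomb face up at crop (252–372, 212–396). Its far end is well short of the fence and nothing else has moved. I'll measure its pose.

```bash
cat >> h.py <<'E'
def lying(c,lo=205,hi=272):
    i=c["image"].astype(int);m=((i[...,2]-i[...,0]>4)&(i[...,2]>90)).astype(np.uint8)
    m[:190]=0;m[hi:]=0;m[:,:312]=0;m[:,365:]=0
    m=cv2.morphologyEx(m,cv2.MORPH_CLOSE,np.ones((5,5)))
    ct=max(cv2.findContours(m,0,1)[0],key=cv2.contourArea)
    n,l,s,_=cv2.connectedComponentsWithStats(m);l=l==1+np.argmax(s[1:,4])
    l=cv2.drawContours(np.zeros_like(m),[ct],-1,1,-1)
    v,u=np.nonzero(l);P=cast(c,np.c_[u,v],.038)[:,:2];e,V=np.linalg.eigh(np.cov(P.T));d=V[:,1]*np.sign(V[0,1])
    print("board centre",P.mean(0),"size",np.sqrt(12*e),"yaw",np.arctan2(d[1],d[0]),"far",P.mean(0)+.055*d,"near",P.mean(0)-.055*d)
    return P.mean(0)-.055*d
E
python3 - <<'E'
from h import *
c=ctrl.camera("top");n=lying(c);f=fence(c)[0];print(f)
a=pose();print(shift(a,[n[0]-.03,n[1],.024]))
print("fence minus near end",np.polyval(f,n[1])-n[0])
E
```

```text
board centre [ 0.5675 -0.0208] size [0.0686 0.1101] yaw -0.04230510412772932 far [ 0.6224 -0.0231] near [ 0.5125 -0.0184]
[0.0206 0.6875]
t 4.4167 tcp [ 0.4386 -0.0189  0.1055] F [0.0956 0.5383 0.1866] w 0.029593097032417727 turn needed -0.0008517476251341805 tilt z [ 0.0006 -0.0003 -1.    ]
[-0.0438  0.0014  0.0815]
fence minus near end 0.1746284058393941
```

Call:
servo_tool(
  steps="-0.005 0.001 0.03 0 0.35; -0.005 0 0.03 0 0.35; -0.005 0 0.012 0 0.35; -0.005 0 0.005 0 0.35; 0 0 0.004 0 0.35; 0 0 0 0 0.35; 0 0 0 0 0.35",
)

```text
t: 5.0
tool_pos: [0.4583, -0.0184, 0.0249]
ee_rot: [0.033, 3.141, 0.0]
ft_force: [-0.4, -0.0, -0.9]
grip_width: 0.0296
```

Call:
servo_tool(
  steps="-0.01 0 0 0 0.35; -0.01 0 0 0 0.35; -0.008 0 0 0 0.35; -0.005 0 0 0 0.35; -0.005 0 0 0 0.35; -0.005 0 0 0 0.35; -0.005 0 0 0 0.35; -0.005 0 0 0 0.35",
)

```text
t: 5.67
tool_pos: [0.5108, -0.0194, 0.0241]
ee_rot: [-0.033, -3.14, -0.0]
ft_force: [-1.8, 0.2, 2.2]
grip_width: 0.0296
```

Run:
```python
from h import *
pose()
c=ctrl.camera("side");cv2.imwrite("pics/s5.png",cv2.resize(c["image"][180:345,220:420],None,fx=4,fy=4,interpolation=cv2.INTER_CUBIC)[:600,:800,::-1])
```

```text
t 5.6667 tcp [ 0.5108 -0.0194  0.0241] F [-1.7991  0.1771  2.2419] w 0.029636365317187083 turn needed -0.009514968195887263 tilt z [-0.0011  0.0002 -1.    ]
```

View pics/s5.png

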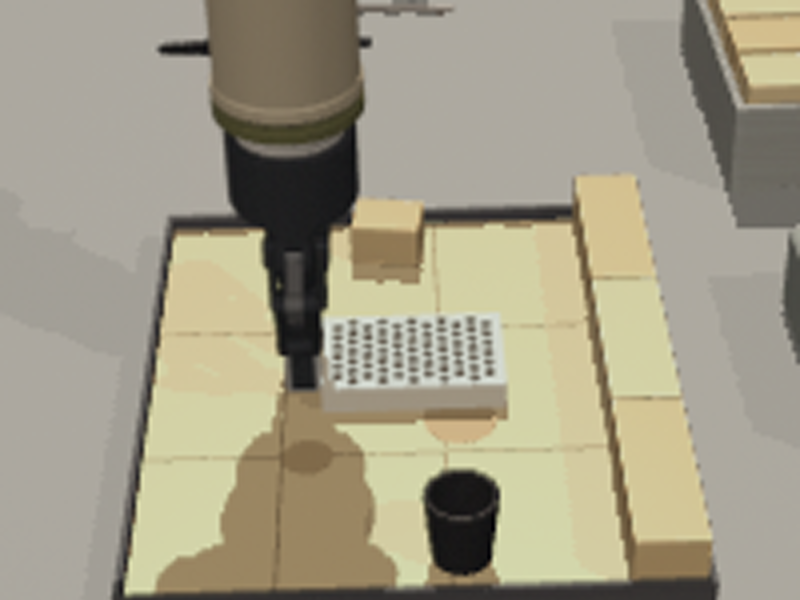

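The fingers sit low behind the board's near end at (300,385). The board has moved a little and stays flat and square. About 55 mm remains.

Call:
servo_tool(
  steps="-0.005 0 0 0 0.35; -0.005 0 0 0 0.35; -0.005 0 0 0 0.35; -0.005 0 0 0 0.35; -0.005 0 0 0 0.35; -0.005 0 0 0 0.35; -0.005 0 0 0 0.35; -0.005 0 0 0 0.35; -0.004 0 0 0 0.35",
)

```text
t: 6.47
tool_pos: [0.5555, -0.0203, 0.0243]
ee_rot: [0.032, 3.141, -0.0]
ft_force: [-1.7, -0.2, 0.0]
grip_width: 0.0297
```

Call:
servo_tool(
  steps="-0.002 0 0 0 0.35; -0.002 0 0 0 0.35; -0.002 0 0 0 0.35",
)

```text
t: 6.72
tool_pos: [0.5609, -0.0204, 0.0243]
ee_rot: [-0.032, -3.141, -0.0]
ft_force: [-1.8, 0.3, 2.2]
grip_width: 0.0298
```

Call:
servo_tool(
  steps="-0.002 0 0 0 0.35; -0.001 0 0 0 0.35",
)

```text
t: 6.88
tool_pos: [0.5641, -0.0205, 0.0243]
ee_rot: [0.033, 3.141, 0.0]
ft_force: [-1.3, -0.0, 0.7]
grip_width: 0.0298
```

Call:
servo_tool(
  steps="-0.001 0 0 0 0.35; -0.001 0 0 0 0.35",
)

```text
t: 7.05
tool_pos: [0.5658, -0.0205, 0.0243]
ee_rot: [-0.032, -3.141, -0.0]
ft_force: [-1.7, -0.7, 2.2]
grip_width: 0.0302
```

Call:
servo_tool(
  steps="-0.001 0 0 0 0.35; -0.001 0 0 0 0.35",
)

```text
t: 7.22
tool_pos: [0.5672, -0.0205, 0.0241]
ee_rot: [-0.032, -3.14, -0.0]
ft_force: [-8.8, 0.2, 6.6]
grip_width: 0.0299
```

Call:
servo_tool(
  steps="-0.001 0 0 0 0.35; 0 0 0 0 0.35",
)

```text
t: 7.38
tool_pos: [0.5672, -0.0205, 0.024]
ee_rot: [-0.032, -3.138, -0.001]
ft_force: [-9.8, 1.2, 8.0]
grip_width: 0.0297
```

The force has risen to about 10 N, so the board has met the fence. I'll press slightly more to square it, then look from the side before releasing.

Call:
servo_tool(
  steps="-0.001 0 0 0 0.35; -0.001 0 0 0 0.35; 0 0 0 0 0.35",
)

```text
t: 7.63
tool_pos: [0.5672, -0.0206, 0.0236]
ee_rot: [-0.033, -3.133, -0.002]
ft_force: [-18.2, 1.2, 14.2]
grip_width: 0.0296
```

Call:
servo_tool(
  steps="0.004 0 0 0 0.35; 0.01 0 0 0 0.35; 0.03 0 0 0 0.35; 0.03 0 0 0 0.35; 0.02 0 -0.02 0 0.35; 0.01 0 -0.04 0 0.35; 0 0.02 -0.04 0 0.35; 0 0.03 -0.04 0 0.35; 0 0 0 0 0.35; 0 0 0 0 0.35",
)

```text
t: 8.47
tool_pos: [0.4694, 0.0269, 0.1569]
ee_rot: [0.028, 3.137, 0.004]
ft_force: [0.9, 0.3, -1.0]
grip_width: 0.0299
```

Run:
```python
from h import *
pose()
c=ctrl.camera("top");n=lying(c);f=fence(c)[0]
a=cv2.resize(c["image"][180:255,300:385],None,fx=6,fy=6,interpolation=cv2.INTER_CUBIC)
c=ctrl.camera("side");b=cv2.resize(c["image"][215:315,300:400],(450,450),interpolation=cv2.INTER_CUBIC)
b=b[:, :290]
cv2.imwrite("pics/f6.png",np.hstack([a,cv2.resize(b,(290,450))])[...,::-1])
```

```text
t 8.4667 tcp [0.4694 0.0269 0.1569] F [ 0.8605  0.3142 -0.9912] w 0.02989571529900539 turn needed 0.15579854560645856 tilt z [ 0.0049  0.0026 -1.    ]
board centre [ 0.6313 -0.0223] size [0.0673 0.1088] yaw -0.0279887576128024 far [ 0.6863 -0.0239] near [ 0.5763 -0.0208]
```

View pics/f6.png

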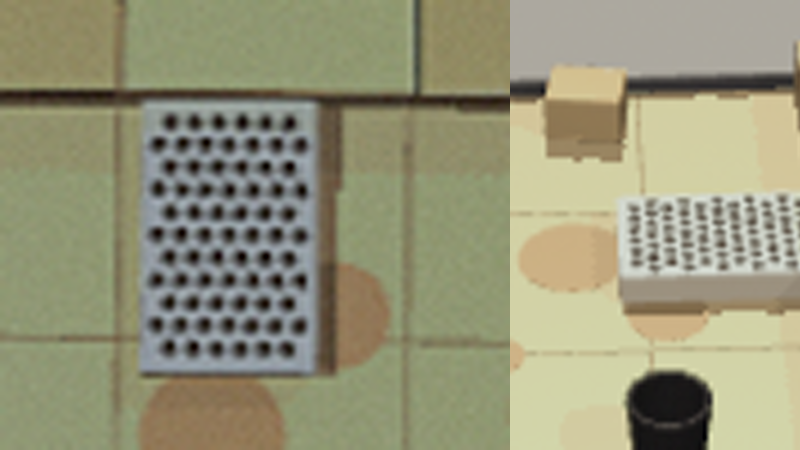

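The top view shows the far end along the fence's foot with no visible wedge, and the computed gap is under 1 mm. I'll check the edge line and view the side.

Run:
```python
from h import *
for name in("top",):
    A=np.mean([ctrl.camera("top")["image"].astype(float) for _ in range(4)],0);c=ctrl.camera("top")
    near=[];far=[]
    for x in range(326,351):
        d=A[190:206,x,2];r=np.argmin(d[2:12])+2   # dark fence face
        k=[j for j in range(r,r+6) if d[j]<125<=d[j+1]]
        if k: far.append((x,190+k[0]+(125-d[k[0]])/(d[k[0]+1]-d[k[0]])))
        e=A[236:250,x,2]-A[236:250,x,0];k=[j for j in range(13) if e[j]>2>=e[j+1]]
        if k: near.append((x,236+k[-1]+(e[k[-1]]-2)/(e[k[-1]]-e[k[-1]+1])))
    for q in(near,far):
        P=cast(c,q,.038);f=np.polyfit(P[:,1],P[:,0],1);print(len(q),"slope",f[0],"x at -.022",np.polyval(f,-.022))
    print("fence",fence(c))
s=ctrl.camera("side");cv2.imwrite("pics/s7.png",cv2.resize(s["image"][220:300,310:410],None,fx=7,fy=7,interpolation=cv2.INTER_CUBIC)[...,::-1])
```

```text
25 slope 0.013007839748044741 x at -.022 0.5775764482135581
25 slope 0.046668946963758555 x at -.022 0.6827408708011607
fence (array([0.0205, 0.6875]), np.float64(0.00036465641501506917), 106)
```

View pics/s7.png

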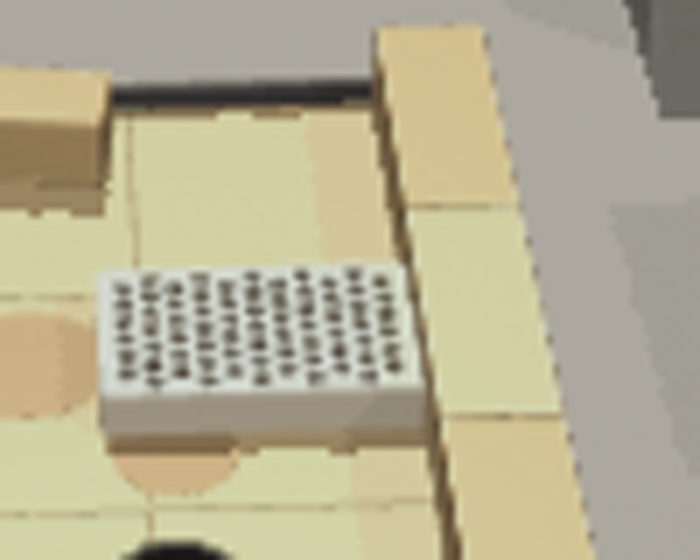

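The side view shows the board flat with its far end meeting the dark foot of the fence. The edge-slope figures disagree (0.013 and 0.047 against 0.021), and the top-view far edge may be biased by the fence's shadow. I'll check the far edge in the side view, relative to the fence.

Run:
```python
from h import *
A=np.mean([ctrl.camera("side")["image"].astype(float) for _ in range(4)],0);c=ctrl.camera("side")
b=[];f=[]
for r in range(259,274):
    d=A[r,360:378].mean(1)
    k=np.argmin(np.diff(d));h=d[max(0,k-2):k+1].max();l=d[k+1:k+4].min();m=(h+l)/2
    j=[q for q in range(17) if d[q]>=m>d[q+1]]
    if j: b.append((360+j[0]+(d[j[0]]-m)/(d[j[0]]-d[j[0]+1]),r))
for r in range(235,290):
    d=A[r,358:385].mean(1);k=np.argmax(np.diff(d));h=d[k+1:k+3].max();l=d[max(0,k-2):k+1].min();m=(h+l)/2
    j=[q for q in range(26) if d[q]<m<=d[q+1]]
    if j: f.append((358+j[0]+(m-d[j[0]])/(d[j[0]+1]-d[j[0]]),r))
for n,q,z in(("board",b,.038),("fence",f,.056)):
    P=cast(c,q,z)
    for _ in range(4):
        g=np.polyfit(P[:,1],P[:,0],1);e=P[:,0]-np.polyval(g,P[:,1]);P=P[abs(e)<max(2*e.std(),4e-4)]
    print(n,len(P),"slope",g[0],"x at y=.01,-.055:",np.polyval(g,[.01,-.055]),e.std())
```

```text
board 13 slope 0.24736890454745425 x at y=.01,-.055: [0.6815 0.6654] 0.002328582260408047
fence 41 slope 0.03797153855597893 x at y=.01,-.055: [0.6861 0.6837] 0.007072415587047991
```

Run:
```python
from h import *
A=np.mean([ctrl.camera("side")["image"].astype(float) for _ in range(6)],0);c=ctrl.camera("side")
for r in range(256,278,2):print(r,A[r,362:378].mean(1).astype(int))
f=[.0206,.6875]
n=np.array([np.cos(YAW),np.sin(YAW)])
for y in(.012,-.022,-.057):
    x=np.polyval(f,y);print(y,"board top edge if flush",proj(c,[x,y,.038])," 2mm short",proj(c,[x-.002,y,.038]),"fence top",proj(c,[x,y,.056]))
```

```text
256 [187 188 187 187 146  98  85 194 193 193 193 193 193 193 193 193]
258 [206 205 205 205 205 198 109 177 192 193 193 193 193 193 193 193]
260 [208 130  80 151 204 206 124 128 191 193 193 193 193 193 193 193]
262 [204 166 110 104 182 205 125  87 194 194 193 193 193 193 193 193]
264 [176 185 114  88 159 204 203 110 177 193 193 193 194 194 194 194]
266 [129 206 150 143 178 205 206 124 127 191 194 194 194 194 194 194]
268 [108 185 197 173 197 205 206 158  93 194 194 194 194 194 194 194]
270 [126 186 176 108 139 200 206 203 111 177 193 194 194 194 194 194]
272 [177 180 206 106  79 152 204 206 117 127 192 194 194 194 194 194]
274 [148 145 207 207 203 206 206 206 158  93 194 195 194 194 194 194]
276 [150 146 139 137 137 137 137 137 128  96 177 193 194 194 194 194]
0.012 board top edge if flush [[366.7863 256.763 ]]  2mm short [[365.9848 256.7981]] fence top [[367.0085 250.9281]]
-0.022 board top edge if flush [[368.1786 265.1793]]  2mm short [[367.3582 265.2155]] fence top [[368.4182 259.2775]]
-0.057 board top edge if flush [[369.6828 274.2715]]  2mm short [[368.8419 274.3089]] fence top [[369.9419 268.3012]]
```

The observed side-view edge slope agrees with the flush prediction to about 0.3 px. The dark strip between board and fence has constant width along the edge, so the board is flush.

```bash
python3 -c "
from h import *
pose();print(ctrl.hand_in())"
```

```text
t 9.4667 tcp [0.4678 0.0252 0.1549] F [-0.3679 -0.5266  0.5142] w 0.030058450243207392 turn needed 0.002155678846804676 tilt z [ 0.0001  0.0001 -1.    ]
the job is handed in; nothing more can be done
None
```

I tipped the board over with the fingertips and it fell flat with the honeycomb face up. I then pushed its near end about 65 mm along the lining to the fence, pressed to about 18 N to square it, and took the hand clear. I handed the job in at about 9.5 s.

**Checks that agreed:**
- The top view puts the board's far end at x 0.686 and the fence face at 0.687.
- The force rise also showed it meeting the fence.
- In the side view the edge slope matches the flush prediction to about 0.3 px, and the dark strip along the fence looks constant in width.
- The crucible and offcut look unmoved in the pictures. I did not re-measure them or the things on the bench.

**Checks that disagreed:**
- The top-view edge fits gave slopes of 0.013 (near end) and 0.047 (far end), against 0.021 for the fence. I put the far-end value down to the fence's dark shadow next to that edge. The near-end difference is about 0.5 mm over the board's width.
- One automatic side-view edge fit failed, so I read the pixel rows directly instead.

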